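Open the bayonet canister

TASK

Open the white specimen canister: turn its bayonet lid anticlockwise by the handle until you feel it come up against its stop, without forcing it, then lift it straight out. Set the lid down gently, handle up, flat on the floor of the shallow steel tray, let go of it, and leave everything else on the bench where it is.

Things in the scene. Friction and masses are not known exactly. Their poses are not given: they have to be found in the camera images.
- lid_grip (a point): Handle of the canister's loose bayonet lid: an upright black bar across the middle of the round aluminium lid, 84 mm long, 16 mm wide, 36 mm tall. This point is on the lid's axis inside the bar: 14 mm below its top, 22 mm above the lid's disc, 46 mm above the lid's underside. x along the bar, y across it, z up. Shut, it is 140 mm above the bench.
- lid: The lid, 0.24 to 0.49 kg: disc 108 mm across, 8 mm thick, handle on top. Below the disc a plug 63 mm across, 16 mm deep, with two opposite lugs (16 mm wide, 8 mm thick, 41 mm out from the axis) at its foot. Origin: centre of the plug's flat underside, axes as lid_grip. Shut, it has 2 mm of play upward, 1.5 mm sideways; only weight and friction resist turning.
- canister: White round canister, 104 mm across, 110 mm high, on a 128 mm dark foot, fixed to the bench. Origin: centre of its underside. The lid's disc lies on its rim and hides the slots for the lugs, whose angle varies and cannot be told from this frame or from the handle. The lid opens anticlockwise seen from above: the lugs meet rigid stops after 35 to 125 degrees.
- canister_rim (a point): Centre of the canister's rim, 110 mm above the bench. Just under it is a collar 6 mm thick with two opposite slots 22 mm wide. With the lugs at the stops they are in the slots; the lid lifts straight up from there to 9 degrees short of the stop (5 degrees short is the middle), free after 16 mm. Turned clockwise the lugs meet the stops' backs, under solid collar.
- tray_in (a point): Shallow square steel tray, fixed: 160 x 160 mm outside, 152 x 152 mm inside, rim 15 mm above the bench. This point is the centre of its inner floor, 4 mm above the bench; x and y run parallel to its sides. A lid standing in it on its plug has lid_grip 46 mm above this floor, and its disc just clears the walls.
- dish: Bystander: open glass dish, 68 mm across, 18 mm high. Origin: centre of its underside.
- jar: Bystander: small amber jar, 48 mm across, 75 mm high. Origin: centre of its underside.
- slidebox: Bystander: closed grey slide box, 85 x 120 x 35 mm. Origin: centre of its underside.
- beaker: Bystander: glass beaker, 72 mm across, 90 mm high. Origin: centre of its underside.
- washbottle: Bystander: white plastic bottle, 64 mm across, 160 mm high. Origin: centre of its underside.
- spatula: Bystander: steel spatula, 170 mm long, lying flat. Origin: on the tool, x along its length, handle to -x.
- reagent: Bystander: amber bottle, 60 mm across, 100 mm high. Origin: centre of its underside.
There are look-alikes about, which are no part of the job. Of the things shaped like the part that bears tray_in, the bare steel one is meant.

How it is judged:
By the outcome, as a careful person would: the job done as asked, in the order asked, and still so for the second after the job is handed in, with the robot touching nothing.
It also fails if it takes over 58 s, if anything falls off the work surface, if the arm or the gripper's body presses on something with over 40 N, if the wrist force passes 120 N, or if a joint passes its speed limit or range.

ROBOT

A 7-joint arm with a two-finger parallel gripper is mounted at the origin on the work surface. World frame = base frame: x ahead of the robot, y to its left, z up, the work surface at z = 0. Lengths are in mm, angles in rad, forces in N, time in s.
With the tool pointing down it reaches from about 400 to 925 mm from the base axis. Payload 4.1 kg.
Tool frame: the origin (TCP) lies on the centre line of the jaws, within the pads' length; the fingertips stand 17 mm ahead of it and the grasp point (between the pads) lies 2 mm behind it; y points along the fingers, x is the direction in which the jaws open and shut, and the axes are right-handed (so a half turn about y gives the same grasp; the last joint's range is limited). The gripper opens to 85 mm and grips with 20 to 120 N. Pads are 22 mm wide; open, the fingers measure 114 mm over their backs; the gripper's body (76 mm by 85 mm) begins 54 mm behind the grasp point. The pads swing forward as they close: fully open they stand 13 mm farther back than shut.
Start: joints at [-1.283, 0.398, 0.045, 1.537, -0.019, 1.207, -0.051], TCP at [245.179, 602.02, 248.347] pointing down, gripper open.
Joint ranges: [-2.82, 2.82], [-0.49, 2.23], [-1.37, 1.46], [0, 2.46], [-1.36, 4.5], [0.23, 2], [-2.94, 2.94]. Speed limits (rad/s): [2.57, 2.57, 3.14, 3.14, 3.14, 3.14, 3.14].

INTERFACE

Orientations are given as [roll, pitch, yaw] about the fixed x, y, z axes, in that order (R = Rz(yaw) Ry(pitch) Rx(roll)).
In Python, from workcell import env, cams, nets gives the robot as it stands. The module is installed in compiled form; this text tells all that it offers.
- The arm moves only by the tool move_arm, never from a script. Its arguments are lists of equal length, an entry for each row: "linear": the shift along the tool's x, y, z in m, a list of three; "turn": the turn, a rotation vector about the tool's x, y, z in degrees, a list of three; "claw": the closure, from -1 (fully open) to 1 (shut). A call has 1 to 12 rows; each row shifts and turns the commanded pose from where the row before left it, along the tool's axes as they then stand; what a row does not reach is not made up. A row lasts 1/10 s, in which the tool goes at most 50 mm and 8.59 degrees, less where a joint would pass 70% of its speed; a pose out of reach is approached as far as the arm can. A call with a gripper value outside its range is refused whole. The fingers move at their own pace and stop on an object; the grip force is fixed at half the most. Time passes only in rows, so rows that do not move let the fingers close. It gives the time, the measured TCP pose, the force and the opening at its end, in the units of the state.
- env.sense(): the state, without advancing time (a new reading comes with each control period).
- cams.read_camera(name): name is "scene" or "top" or "wrist"; returns a dict with "color" (420x560x3 uint8, red, green, blue), "z_map" (420x560 float32, mm along the optical axis (not along the pixel's ray), 0 where there is no reading), "fx", "fy", "cx", "cy" (pixels), "R" (3x3) and "t" (3): a world point X has camera coordinates R X + t. Camera axes: x right, y down, z forward; pixel columns grow to the right and rows downward; lengths in mm; the calibration is good to about 2 mm. A picture is of the moment at which its call begins.
- env.close_job(): hands the job in, once; it reports no verdict.
Trained networks look in a picture, given as the dict that the camera call returned (one of the last four; its "shot" number tells which), for a name from the list of things; names that differ only in an ending like _2 or _b are one class to them, and where a whole thing is asked for, a point or a joint stands for the part that bears it (a point fixed in the world has none). Each returns a list of dicts, best first, with "conf" (0 to 1); they miss things now and then, are a little off and sometimes report something else, mostly with a low value. They report only what shows in the picture. A call takes as long as a camera call. They do not tell look-alikes from the thing itself.
- nets.search_frame(picture, target): "box" ([left, top, right, bottom] in pixels, round what is visible of it).
- nets.regions_of(picture, target): "region" (420x560 bool, what is visible of it) and "box" ([left, top, right, bottom] in pixels, round what is visible of it).
The state is a dict: "t": time; "joints": joint angles; "qd": joint speeds; "effort": joint torques, N m; "position": TCP position; "tool_rot": TCP orientation; "ft_force": force on the tool from outside, world axes, zero at the start; "moment": the same for the moment, N m; "grip_width": finger opening in mm.
Only numpy, scipy, OpenCV 4.12 (cv2) and the standard library are available. Lean on these libraries where they do the work, as an engineer would, in place of code of your own. Each camera call takes 0.05 s, during which the arm holds its last target.

## Working session

There is one attempt and no reset: what is moved stays moved. The work goes in short steps, Python scripts to look and compute and a tool call to move; the robot and the scene stay as the last step left them, time stands still between calls to the robot, and variables do not carry over. Pictures are saved under pics/ and viewed, and the job is handed in when it is done.

Besides the shell and the picture viewer there is one more tool, called after "Call:" in YAML: its name, and indented under it one key for each argument. move_arm: Moves the arm, as the interface text tells. Its arguments: {"type":"object","properties":{"linear":{"type":"array","items":{"type":"array","items":{"type":"number"}}},"turn":{"type":"array","items":{"type":"array","items":{"type":"number"}}},"claw":{"type":"array","items":{"type":"number"}}},"required":["linear","turn","claw"]}

```bash
mkdir -p pics
cat > h.py <<'E'
import numpy as np,cv2
from workcell import env,cams,nets
def save(p,n,crop=None,s=1):
    im=p['color'][:,:,::-1]
    if crop: im=im[crop[1]:crop[3],crop[0]:crop[2]]
    cv2.imwrite('pics/'+n,cv2.resize(np.ascontiguousarray(im),None,fx=s,fy=s,interpolation=cv2.INTER_CUBIC))
def w(p,u,v,z=None):
    if z is None: z=p['z_map'][int(v),int(u)]
    c=np.array([(u-p['cx'])/p['fx']*z,(v-p['cy'])/p['fy']*z,z])
    return np.array(p['R']).T@(c-np.array(p['t']))
def cloud(p):
    z=p['z_map'];v,u=np.mgrid[:z.shape[0],:z.shape[1]]
    c=np.stack([(u-p['cx'])/p['fx']*z,(v-p['cy'])/p['fy']*z,z],-1)
    P=(c-np.array(p['t']))@np.array(p['R']); P[z==0]=np.nan
    return P
E
python3 - <<'E'
from h import *
s=env.sense();print({k:np.round(s[k],3) for k in s})
for n in ['scene','top','wrist']:
    p=cams.read_camera(n);save(p,n+'0.png');print(n,np.round(p['R'],2).tolist(),np.round(p['t']))
    for t in ['lid','lid_grip','canister','tray_in']:
        for d in nets.search_frame(p,t): print(t,d['conf'],np.round(d['box']))
E
```

```text
{'t': np.float64(0.0), 'joints': array([-1.283,  0.399,  0.045,  1.538, -0.019,  1.207, -0.051]), 'qd': array([ 0.   ,  0.001, -0.001,  0.   ,  0.001, -0.   , -0.001]), 'effort': array([-1.0000e-03, -4.7511e+01,  1.3640e+00, -2.5423e+01,  1.2000e-02,
        9.0000e-03, -0.0000e+00]), 'position': array([244.95 , 601.426, 247.278]), 'tool_rot': array([-1.571,  0.002,  1.184]), 'ft_force': array([-0.301, -0.58 , -0.206]), 'moment': array([ 0.022, -0.   , -0.042]), 'grip_width': np.float64(85.417)}
scene [[0.22, 0.98, -0.01], [0.84, -0.19, -0.51], [-0.5, 0.11, -0.86]] [-170. -370. 1828.]
lid 0.8 [177. 216. 215. 251.]
lid_grip 0.84 [174. 219. 213. 250.]
lid_grip 0.33 [182. 235. 219. 268.]
lid_grip 0.16 [212. 295. 236. 333.]
canister 0.6 [181. 240. 219. 269.]
tray_in 0.84 [274. 196. 338. 254.]
tray_in 0.62 [138. 146. 193. 194.]
tray_in 0.61 [287. 136. 347. 186.]
tray_in 0.6 [388. 127. 453. 179.]
tray_in 0.43 [179. 239. 218. 272.]
top [[-0.03, -1.0, -0.02], [-0.98, 0.03, -0.2], [0.2, 0.01, -0.98]] [  92.  512. 1307.]
lid 0.94 [347. 167. 384. 200.]
lid_grip 0.77 [349. 169. 382. 206.]
canister 0.94 [341. 181. 377. 216.]
tray_in 0.87 [202. 244. 258. 302.]
tray_in 0.63 [ 91. 230. 148. 289.]
tray_in 0.57 [234. 174. 286. 227.]
tray_in 0.57 [359. 263. 416. 325.]
wrist [[0.38, 0.93, -0.0], [0.89, -0.36, 0.26], [0.24, -0.1, -0.96]] [-649.  -33.  378.]
tray_in 0.74 [210. 170. 392. 361.]
```

View pics/scene0.png

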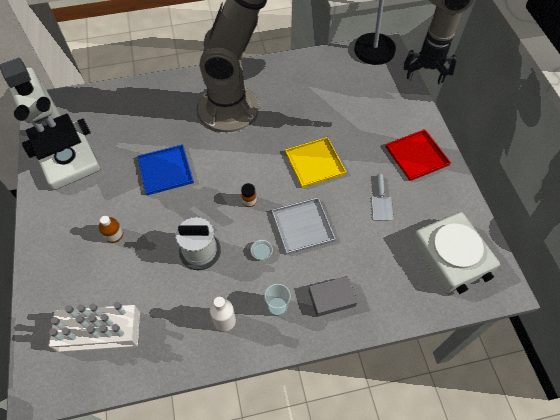

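View pics/top0.png

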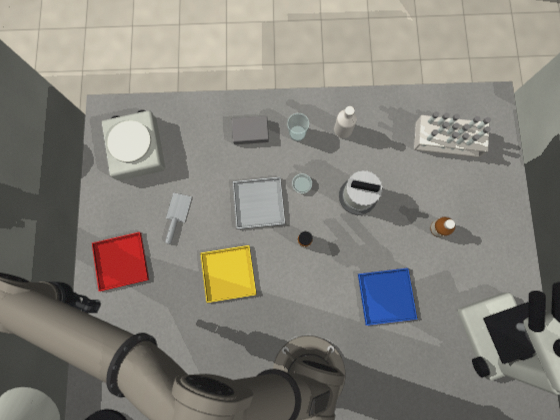

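View pics/wrist0.png

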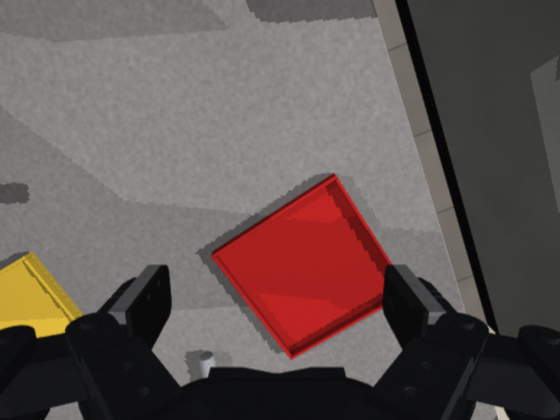

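Trays: steel at top (258,203) / scene (303,225), yellow at top (229,274), blue at (388,297), red at (121,262). The bare steel one fits the description. The canister with the black bar is at top (364,190) / scene (197,240). I'll confirm these in a crop and measure them.

Run:
```python
from h import *
for n in ['scene','top']:
    p=cams.read_camera(n);P=cloud(p);Z=P[...,2]
    save(p,n+'1.png',(150,160,350,290) if n=='scene' else (220,150,420,250),4)
    # expected ranges
    g=p['color'].max(-1)
    m=(Z>141)&(Z<165)&(g<70)
    lab,k=cv2.connectedComponents(m.astype(np.uint8))[::-1] if 0 else (None,None)
    for t in ['lid_grip','lid','canister','tray_in']:
        R=nets.regions_of(p,t)
        for r in R[:4]:
            q=P[r['region']];q=q[~np.isnan(q[:,0])]
            print(n,t,round(r['conf'],2),len(q),'med',np.round(np.nanmedian(q,0),1),'z pct',np.round(np.percentile(q[:,2],[5,50,95]),1),'mid',np.round((np.percentile(q,2,axis=0)+np.percentile(q,98,axis=0))/2,1))
    # bar top pixels
    y0=r=None
    m=(Z>147)&(Z<160)&(g<80)
    nn,lb,st,ce=cv2.connectedComponentsWithStats(m.astype(np.uint8))
    for i in range(1,nn):
        if 40<st[i,4]<600:
            q=P[lb==i];rc=cv2.minAreaRect(q[:,:2].astype(np.float32));print('bar',n,ce[i],st[i,4],q.mean(0).round(1),rc)
    m=(Z>112)&(Z<123)
    nn,lb,st,ce=cv2.connectedComponentsWithStats(m.astype(np.uint8))
    for i in range(1,nn):
        if 100<st[i,4]<3000:
            q=P[lb==i];print('disc',n,ce[i],st[i,4],q.mean(0).round(1),cv2.minEnclosingCircle(q[:,:2].astype(np.float32)))
```

```text
scene lid_grip 0.79 978 med [ 560.2 -180.7  119.8] z pct [113.5 119.8 154.8] mid [ 553.3 -181.4  134.4]
scene lid 0.72 1022 med [ 559.6 -181.8  119.7] z pct [112.6 119.7 154.7] mid [ 551.4 -183.6  131.8]
scene tray_in 0.9 1856 med [309.7 250.    5.6] z pct [-0.3  5.6 15.1] mid [309.3 250.8   8.2]
scene tray_in 0.88 2438 med [538.8 148.5   5.2] z pct [-0.4  5.2 15.7] mid [538.6 148.8   8.1]
scene tray_in 0.85 1998 med [ 224.  -253.6    5.2] z pct [-1.1  5.2 16. ] mid [ 225.  -251.9    8.2]
scene tray_in 0.67 1915 med [357.2 601.8   5.9] z pct [-0.1  5.9 15.7] mid [357.9 601.3   8.4]
bar scene [502.06481481  25.34259259] 108 [ -30.9 1039.5  155.3] ((-39.9852294921875, 1040.2723388671875), (277.9424133300781, 12.315949440002441), 0.23067010939121246)
bar scene [192.56862745 228.19607843] 153 [ 553.7 -182.8  153.3] ((552.8817749023438, -183.05184936523438), (83.10682678222656, 16.673810958862305), 75.3485107421875)
disc scene [406.53658537   6.87804878] 123 [-250.7  762.2  117.5] ((-250.95086669921875, 765.4000854492188), 103.35166931152344)
disc scene [352.71171171  15.34234234] 111 [-2
[... 833 characters left out ...]
90.6] mid [ 543.  -177.8   51. ]
top tray_in 0.9 2520 med [309.8 246.    5.7] z pct [ 0.7  5.7 15.6] mid [311.9 245.5   9. ]
top tray_in 0.68 2322 med [540.9 144.3   5.9] z pct [ 0.8  5.9 15.9] mid [541.3 144.2   9. ]
top tray_in 0.67 2710 med [ 226.3 -256.9    5.6] z pct [ 0.5  5.6 15.5] mid [ 227.3 -256.5    8.5]
top tray_in 0.62 2532 med [359.6 599.    5.6] z pct [ 0.4  5.6 16. ] mid [359.7 596.8   8.6]
bar top [365.81395349 184.89922481] 129 [ 552.7 -185.2  154.4] ((553.7947998046875, -184.67666625976562), (82.00836181640625, 14.736275672912598), 78.19078063964844)
disc top [363.4502924  187.95467836] 684 [ 552.3 -184.5  119. ] ((554.7434692382812, -185.6009521484375), 55.59333038330078)
```

View pics/top1.png

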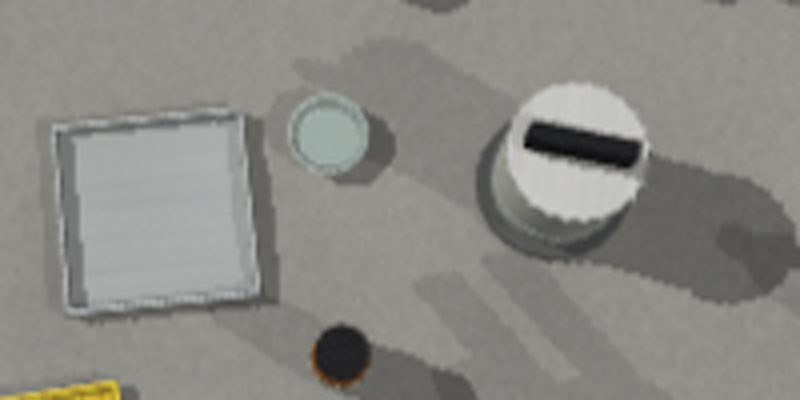

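View pics/scene1.png

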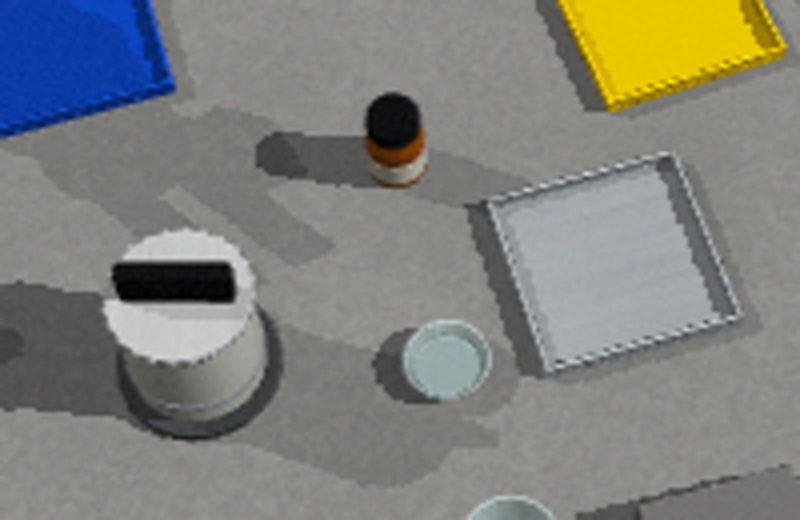

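The crops confirm the bare steel tray (centre about (540,146)), the canister axis (about (553,-184)) and the bar heading (about 77°). Next I turn the tool to yaw -13° and move over to the canister.

Call:
move_arm:
  linear:
    - [0, 0, 0]
    - [0, 0, 0]
    - [0, 0, 0]
    - [0, 0, 0]
    - [0, 0, 0]
    - [0, 0, 0]
    - [0, 0, 0]
    - [0, 0, 0]
    - [0, 0, 0]
    - [0, 0, 0]
    - [0, 0, 0]
  turn:
    - [0, 8, 0]
    - [0, 8, 0]
    - [0, 8, 0]
    - [0, 8, 0]
    - [0, 8, 0]
    - [0, 8, 0]
    - [0, 8, 0]
    - [0, 8, 0]
    - [0, 8, 0]
    - [0, 8, 0]
    - [0, 0, 0]
  claw: [-1, -1, -1, -1, -1, -1, -1, -1, -1, -1, -1]

```text
t: 2.35
position: [245.0, 602.1, 248.3]
tool_rot: [-1.571, -0.0, -0.212]
ft_force: [0.0, 0.5, 0.5]
grip_width: 85.3
```

Call:
move_arm:
  linear:
    - [0.01, 0, -0.015]
    - [0.02, 0, -0.029]
    - [0.02, 0, -0.029]
    - [0.02, 0, -0.029]
    - [0.02, 0, -0.029]
    - [0.02, 0, -0.029]
    - [0.02, 0, -0.029]
    - [0.02, 0, -0.029]
    - [0.02, 0, -0.029]
    - [0.02, 0, -0.029]
    - [0.02, 0, -0.029]
    - [0.02, 0, -0.029]
  turn:
    - [0, 0, 0]
    - [0, 0, 0]
    - [0, 0, 0]
    - [0, 0, 0]
    - [0, 0, 0]
    - [0, 0, 0]
    - [0, 0, 0]
    - [0, 0, 0]
    - [0, 0, 0]
    - [0, 0, 0]
    - [0, 0, 0]
    - [0, 0, 0]
  claw: [-1, -1, -1, -1, -1, -1, -1, -1, -1, -1, -1, -1]

```text
t: 3.55
position: [400.1, 225.7, 248.6]
tool_rot: [-1.57, -0.0, -0.209]
ft_force: [0.1, 0.2, 0.4]
grip_width: 85.4
```

Call:
move_arm:
  linear:
    - [0.02, 0, -0.0315]
    - [0.02, 0, -0.0315]
    - [0.02, 0, -0.0315]
    - [0.02, 0, -0.0315]
    - [0.02, 0, -0.0315]
    - [0.02, 0, -0.0315]
    - [0.02, 0, -0.0315]
    - [0.02, 0, -0.0315]
    - [0.02, 0, -0.0315]
    - [0.02, 0, -0.0315]
    - [0.015, 0, -0.022]
    - [0, 0, 0]
  turn:
    - [0, 0, 0]
    - [0, 0, 0]
    - [0, 0, 0]
    - [0, 0, 0]
    - [0, 0, 0]
    - [0, 0, 0]
    - [0, 0, 0]
    - [0, 0, 0]
    - [0, 0, 0]
    - [0, 0, 0]
    - [0, 0, 0]
    - [0, 0, 0]
  claw: [-1, -1, -1, -1, -1, -1, -1, -1, -1, -1, -1, -1]

```text
t: 4.75
position: [539.1, -152.4, 248.7]
tool_rot: [-1.574, -0.002, -0.216]
ft_force: [-0.2, -0.1, -0.1]
grip_width: 85.8
```

```bash
cat > m.py <<'E'
from h import *
import sys
s=env.sense();print(s['t'],s['joints'].round(2),s['position'].round(1),s['tool_rot'].round(3))
p=cams.read_camera('wrist');save(p,sys.argv[1]);P=cloud(p);Z=P[...,2];g=p['color'].max(-1)
for nm,m,lo in [('bar',(Z>147)&(Z<160)&(g<80),300),('disc',(Z>114)&(Z<123),1000)]:
    nn,lb,st,ce=cv2.connectedComponentsWithStats(m.astype(np.uint8))
    for i in range(1,nn):
        if st[i,4]>lo:
            q=P[lb==i];print(nm,ce[i].round(),st[i],q.mean(0).round(1),cv2.minAreaRect(q[:,:2].astype(np.float32)),cv2.minEnclosingCircle(q[:,:2].astype(np.float32)))
for t in ['lid_grip','lid']:
    for d in nets.search_frame(p,t)[:2]: print(t,d['conf'],np.round(d['box']))
E
python3 m.py w1.png
```

```text
4.75 [-0.47  0.32  0.84  1.77 -0.26  1.16  0.23] [ 539.1 -152.4  248.7] [-1.574 -0.002 -0.216]
bar [305. 255.] [ 292  198   28  117 2754] [ 551.6 -182.1  153.3] ((551.2943725585938, -184.8996124267578), (83.50272369384766, 16.055566787719727), 76.85585021972656) ((551.4237670898438, -185.02957153320312), 41.97679901123047)
disc [301. 235.] [  230   170   145   135 11803] [ 551.5 -180.8  117.7] ((551.5211181640625, -185.13034057617188), (109.5906753540039, 110.73077392578125), 70.41542053222656) ((551.1703491210938, -185.54615783691406), 55.90532684326172)
lid_grip 0.59 [230. 170. 378. 314.]
lid_grip 0.55 [267.   1. 342.  45.]
lid 0.73 [235. 169. 371. 317.]
```

View pics/w1.png

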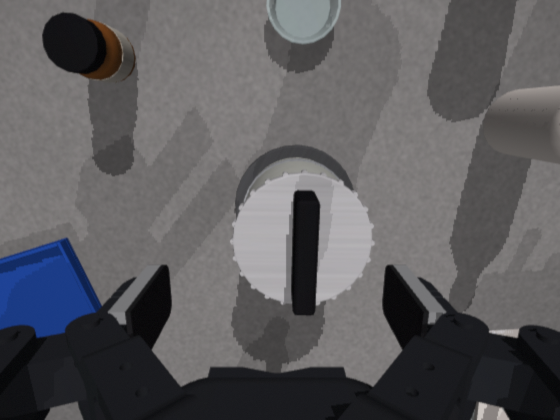

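The wrist view shows the bar at (305,255), aligned between the jaws. It is 20 mm along tool x and about 29 mm along tool z from the jaws' centre.

Call:
move_arm:
  linear:
    - [0.01, 0, -0.0145]
    - [0.0095, 0, -0.014]
    - [0, 0.015, 0]
    - [0, 0.015, 0]
    - [0, 0, 0]
  turn:
    - [0, 0.7, 0]
    - [0, 0, 0]
    - [0, 0, 0]
    - [0, 0, 0]
    - [0, 0, 0]
  claw: [-1, -1, -1, -1, -1]

```text
t: 5.4
position: [549.7, -176.8, 214.9]
tool_rot: [-1.569, 0.007, -0.222]
ft_force: [-0.9, 0.4, -0.6]
grip_width: 85.8
```

```bash
python3 m.py w2.png
```

```text
5.4 [-0.39  0.4   0.81  1.77 -0.32  1.12  0.31] [ 549.7 -176.8  214.9] [-1.569  0.007 -0.222]
bar [285. 243.] [ 271  175   30  140 3893] [ 551.9 -182.2  153.4] ((551.4183959960938, -185.074462890625), (83.30718994140625, 15.840638160705566), 76.9053726196289) ((551.1651611328125, -184.97384643554688), 41.809871673583984)
disc [284. 222.] [  200   144   169   159 16285] [ 552.1 -181.   117.7] ((551.3074951171875, -185.50140380859375), (110.20672607421875, 110.47361755371094), 68.38897705078125) ((551.4271240234375, -185.70428466796875), 55.94162368774414)
lid_grip 0.61 [202. 146. 370. 313.]
lid 0.95 [201. 143. 367. 314.]
```

View pics/w2.png

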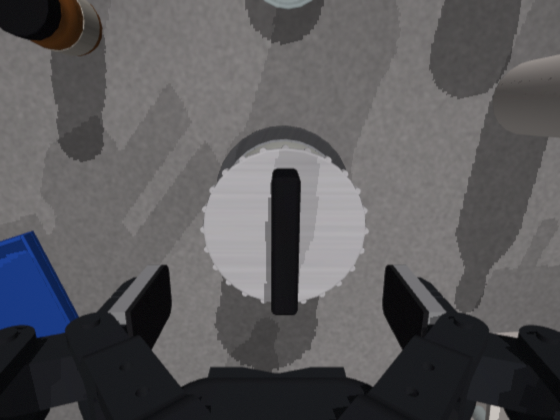

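Call:
move_arm:
  linear:
    - [0, 0, 0]
    - [0, 0, 0]
    - [0, 0, 0]
  turn:
    - [0, 0, 0]
    - [0, 0, 0]
    - [0, 0, 0]
  claw: [-1, -1, -1]

```text
t: 5.85
position: [552.0, -179.7, 218.7]
tool_rot: [-1.571, -0.001, -0.224]
ft_force: [0.2, 0.0, -0.5]
grip_width: 85.4
```

```bash
python3 m.py w3.png
```

```text
5.85 [-0.38  0.4   0.81  1.76 -0.32  1.12  0.31] [ 552.  -179.7  218.7] [-1.571e+00 -1.000e-03 -2.240e-01]
bar [279. 237.] [ 265  169   29  139 3770] [ 552.  -182.1  153.4] ((551.332763671875, -185.04534912109375), (83.36817932128906, 15.979272842407227), 76.78596496582031) ((551.3538208007812, -184.93301391601562), 41.82213592529297)
disc [278. 217.] [  196   140   166   157 15940] [ 552.2 -181.1  117.7] ((551.3736572265625, -184.51144409179688), (109.3125228881836, 110.82391357421875), 77.7930908203125) ((551.257080078125, -185.53346252441406), 55.74922561645508)
lid_grip 0.6 [197. 143. 365. 307.]
lid_grip 0.57 [487.  44. 560. 134.]
lid 0.71 [197. 140. 362. 306.]
```

Call:
move_arm:
  linear:
    - [0.0005, 0.0, -0.005]
    - [0, 0.015, 0]
    - [0, 0.015, 0]
    - [0, 0.015, 0]
    - [0, 0.015, 0]
    - [0, 0.01, 0]
    - [0, 0.0075, 0]
    - [0, 0, 0]
    - [0, 0, 0]
    - [0, 0, 0]
  turn:
    - [0, 0.3, 0]
    - [0, 0, 0]
    - [0, 0, 0]
    - [0, 0, 0]
    - [0, 0, 0]
    - [0, 0, 0]
    - [0, 0, 0]
    - [0, 0, 0]
    - [0, 0, 0]
    - [0, 0, 0]
  claw: [-1, -1, -1, -1, -1, -1, -1, -1, -1, -1]

```text
t: 7.0
position: [551.7, -184.9, 141.5]
tool_rot: [-1.571, -0.001, -0.23]
ft_force: [-0.4, -0.5, -0.7]
grip_width: 85.1
```

Call:
move_arm:
  linear:
    - [0, 0, 0]
    - [0, 0, 0]
    - [0, 0, 0]
    - [0, 0, 0]
    - [0, 0, 0]
    - [0, 0, 0]
    - [0, 0, 0]
    - [0, 0, 0]
    - [0, 0, 0]
    - [0, 0, 0]
  turn:
    - [0, 0, 0]
    - [0, 0, 0]
    - [0, 0, 0]
    - [0, 0, 0]
    - [0, 0, 0]
    - [0, 0, 0]
    - [0, 0, 0]
    - [0, 0, 0]
    - [0, 0, 0]
    - [0, 0, 0]
  claw: [1, 1, 1, 1, 1, 1, 1, 1, 1, 1]

```text
t: 8.0
position: [551.5, -184.8, 141.1]
tool_rot: [-1.571, -0.001, -0.23]
ft_force: [0.2, -0.1, 2.9]
grip_width: 15.0
```

```bash
cat > s.py <<'E'
from h import *
s=env.sense();print(round(float(s['t']),2),s['joints'].round(2),s['position'].round(1),s['tool_rot'].round(3),'yaw',np.degrees(s['tool_rot'][2]).round(2),'F',s['ft_force'].round(1),'M',s['moment'].round(3),s['grip_width'])
E
python3 s.py;python3 - <<'E'
from h import *
p=cams.read_camera('wrist');save(p,'w4.png')
E
```

```text
8.0 [-0.33  0.49  0.76  1.83 -0.4   0.98  0.37] [ 551.5 -184.8  141.1] [-1.571e+00 -1.000e-03 -2.300e-01] yaw -13.16 F [ 0.2 -0.1  2.9] M [ 0.029 -0.123  0.048] 14.998345473893886
```

View pics/w4.png

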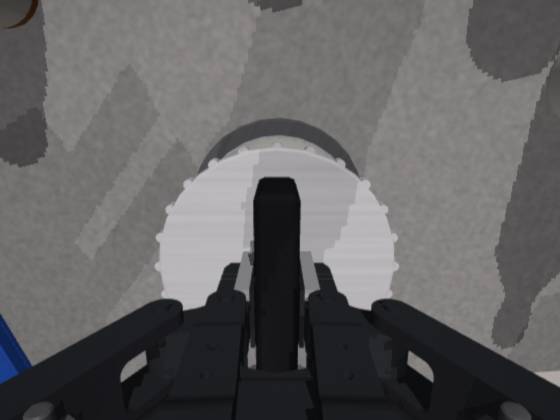

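The bar is gripped: opening 15 mm, bar centred at col 277. I start turning anticlockwise, which is negative about tool y (pointing down).

Call:
move_arm:
  linear:
    - [0, 0, 0]
    - [0, 0, 0]
    - [0, 0, 0]
    - [0, 0, 0]
    - [0, 0, 0]
    - [0, 0, 0]
    - [0, 0, 0]
  turn:
    - [0, -2, 0]
    - [0, -4, 0]
    - [0, -4, 0]
    - [0, -4, 0]
    - [0, -4, 0]
    - [0, -4, 0]
    - [0, -4, 0]
  claw: [1, 1, 1, 1, 1, 1, 1]

```text
t: 8.75
position: [551.1, -185.0, 141.1]
tool_rot: [-1.571, -0.0, 0.227]
ft_force: [0.5, -0.1, 3.9]
grip_width: 15.3
```

```bash
python3 s.py
```

```text
8.75 [-0.25  0.45  0.65  1.83 -0.33  0.96  0.77] [ 551.1 -185.   141.1] [-1.571 -0.     0.227] yaw 13.03 F [ 0.5 -0.1  3.9] M [ 0.015 -0.026 -0.203] 15.289676391630946
```

Call:
move_arm:
  linear:
    - [0, 0, 0]
    - [0, 0, 0]
    - [0, 0, 0]
  turn:
    - [0, -2, 0]
    - [0, -2, 0]
    - [0, -2, 0]
  claw: [1, 1, 1]

```text
t: 9.05
position: [551.1, -185.0, 141.1]
tool_rot: [-1.571, -0.0, 0.331]
ft_force: [0.7, -0.1, 4.5]
grip_width: 15.1
```

```bash
python3 s.py
```

```text
9.05 [-0.23  0.45  0.62  1.83 -0.31  0.96  0.86] [ 551.1 -185.   141.1] [-1.571 -0.     0.331] yaw 18.94 F [ 0.7 -0.1  4.5] M [-0.025 -0.023 -0.177] 15.052455617910669
```

Call:
move_arm:
  linear:
    - [0, 0, 0]
    - [0, 0, 0]
  turn:
    - [0, -2, 0]
    - [0, -2, 0]
  claw: [1, 1]

```text
t: 9.25
position: [551.1, -185.0, 141.1]
tool_rot: [-1.571, -0.0, 0.4]
ft_force: [0.3, 0.5, 3.1]
grip_width: 15.0
```

```bash
python3 s.py
```

```text
9.25 [-0.22  0.44  0.61  1.83 -0.3   0.96  0.92] [ 551.1 -185.   141.1] [-1.571 -0.     0.4  ] yaw 22.94 F [0.3 0.5 3.1] M [-0.036  0.012 -0.219] 15.037486815177285
```

Call:
move_arm:
  linear:
    - [0, 0, 0]
    - [0, 0, 0]
    - [0, 0, 0]
  turn:
    - [0, -1.5, 0]
    - [0, -1.5, 0]
    - [0, -1.5, 0]
  claw: [1, 1, 1]

```text
t: 9.55
position: [551.2, -184.9, 141.1]
tool_rot: [-1.571, -0.0, 0.479]
ft_force: [0.9, 0.1, 4.6]
grip_width: 15.2
```

```bash
python3 s.py
```

```text
9.55 [-0.2   0.44  0.59  1.83 -0.29  0.96  0.99] [ 551.2 -184.9  141.1] [-1.571 -0.     0.479] yaw 27.43 F [0.9 0.1 4.6] M [-0.097  0.016 -0.269] 15.211749173775626
```

Call:
move_arm:
  linear:
    - [0, 0, 0]
    - [0, 0, 0]
    - [0, 0, 0]
  turn:
    - [0, -1.5, 0]
    - [0, -1.5, 0]
    - [0, -1.5, 0]
  claw: [1, 1, 1]

```text
t: 9.85
position: [551.3, -184.9, 141.1]
tool_rot: [-1.571, -0.0, 0.557]
ft_force: [0.6, 0.4, 5.3]
grip_width: 15.3
```

```bash
python3 s.py
```

```text
9.85 [-0.19  0.44  0.57  1.83 -0.28  0.95  1.06] [ 551.3 -184.9  141.1] [-1.571 -0.     0.557] yaw 31.94 F [0.6 0.4 5.3] M [-0.039  0.049 -0.271] 15.339666867689235
```

Call:
move_arm:
  linear:
    - [0, 0, 0]
    - [0, 0, 0]
    - [0, 0, 0]
  turn:
    - [0, -1.5, 0]
    - [0, -1.5, 0]
    - [0, -1.5, 0]
  claw: [1, 1, 1]

```text
t: 10.15
position: [551.3, -184.8, 141.1]
tool_rot: [-1.571, -0.0, 0.636]
ft_force: [-0.1, -0.2, 5.6]
grip_width: 15.1
```

```bash
python3 s.py
```

```text
10.15 [-0.18  0.43  0.55  1.83 -0.27  0.95  1.13] [ 551.3 -184.8  141.1] [-1.571 -0.     0.636] yaw 36.44 F [-0.1 -0.2  5.6] M [-0.009  0.126 -0.238] 15.099600651998662
```

Call:
move_arm:
  linear:
    - [0, 0, 0]
    - [0, 0, 0]
    - [0, 0, 0]
  turn:
    - [0, -1.5, 0]
    - [0, -1.5, 0]
    - [0, -1.5, 0]
  claw: [1, 1, 1]

```text
t: 10.45
position: [551.3, -184.8, 141.1]
tool_rot: [-1.571, -0.0, 0.714]
ft_force: [-0.6, -0.3, 5.0]
grip_width: 14.8
```

```bash
python3 s.py
```

```text
10.45 [-0.16  0.43  0.53  1.83 -0.26  0.95  1.2 ] [ 551.3 -184.8  141.1] [-1.571 -0.     0.714] yaw 40.94 F [-0.6 -0.3  5. ] M [ 0.018  0.089 -0.234] 14.849123474752947
```

Call:
move_arm:
  linear:
    - [0, 0, 0]
    - [0, 0, 0]
    - [0, 0, 0]
  turn:
    - [0, -1.5, 0]
    - [0, -1.5, 0]
    - [0, -1.5, 0]
  claw: [1, 1, 1]

```text
t: 10.75
position: [551.3, -184.8, 141.1]
tool_rot: [-1.571, -0.0, 0.793]
ft_force: [0.1, -0.5, 5.3]
grip_width: 14.8
```

```bash
python3 s.py
```

```text
10.75 [-0.15  0.43  0.51  1.83 -0.25  0.95  1.27] [ 551.3 -184.8  141.1] [-1.571 -0.     0.793] yaw 45.44 F [ 0.1 -0.5  5.3] M [-0.006  0.046 -0.247] 14.76800877448041
```

Call:
move_arm:
  linear:
    - [0, 0, 0]
    - [0, 0, 0]
    - [0, 0, 0]
  turn:
    - [0, -1.5, 0]
    - [0, -1.5, 0]
    - [0, -1.5, 0]
  claw: [1, 1, 1]

```text
t: 11.05
position: [551.3, -184.8, 141.1]
tool_rot: [-1.571, -0.0, 0.872]
ft_force: [0.0, -0.9, 4.9]
grip_width: 14.9
```

```bash
python3 s.py
```

```text
11.05 [-0.14  0.42  0.5   1.83 -0.24  0.95  1.34] [ 551.3 -184.8  141.1] [-1.571 -0.     0.872] yaw 49.94 F [ 0.  -0.9  4.9] M [-0.001  0.017 -0.243] 14.895658377422809
```

Call:
move_arm:
  linear:
    - [0, 0, 0]
    - [0, 0, 0]
    - [0, 0, 0]
  turn:
    - [0, -1.5, 0]
    - [0, -1.5, 0]
    - [0, -1.5, 0]
  claw: [1, 1, 1]

```text
t: 11.35
position: [551.3, -184.8, 141.1]
tool_rot: [-1.571, -0.0, 0.95]
ft_force: [0.5, -0.3, 5.3]
grip_width: 15.4
```

```bash
python3 s.py
```

```text
11.35 [-0.12  0.42  0.48  1.83 -0.23  0.95  1.41] [ 551.3 -184.8  141.1] [-1.571 -0.     0.95 ] yaw 54.44 F [ 0.5 -0.3  5.3] M [ 0.045  0.018 -0.271] 15.404347568791895
```

Call:
move_arm:
  linear:
    - [0, 0, 0]
    - [0, 0, 0]
    - [0, 0, 0]
  turn:
    - [0, -1.5, 0]
    - [0, -1.5, 0]
    - [0, -1.5, 0]
  claw: [1, 1, 1]

```text
t: 11.65
position: [551.3, -184.8, 141.1]
tool_rot: [-1.571, -0.0, 1.029]
ft_force: [0.7, -0.1, 4.8]
grip_width: 15.2
```

```bash
python3 s.py
```

```text
11.65 [-0.11  0.42  0.46  1.83 -0.22  0.95  1.48] [ 551.3 -184.8  141.1] [-1.571 -0.     1.029] yaw 58.94 F [ 0.7 -0.1  4.8] M [ 0.019  0.036 -0.276] 15.180697368055956
```

Call:
move_arm:
  linear:
    - [0, 0, 0]
    - [0, 0, 0]
    - [0, 0, 0]
  turn:
    - [0, -1.5, 0]
    - [0, -1.5, 0]
    - [0, -1.5, 0]
  claw: [1, 1, 1]

```text
t: 11.95
position: [551.2, -185.0, 141.1]
tool_rot: [-1.571, -0.002, 1.099]
ft_force: [-0.2, 0.3, 5.9]
grip_width: 15.2
```

```bash
python3 s.py
```

```text
11.95 [-0.1   0.41  0.44  1.83 -0.22  0.95  1.54] [ 551.2 -185.   141.1] [-1.571 -0.002  1.099] yaw 62.98 F [-0.2  0.3  5.9] M [ 0.072  0.058 -2.27 ] 15.19066240365234
```

The stop is felt: Mz jumped from -0.27 to -2.27 N m at yaw 63°. I back off about 5°, to the middle of the lift window.

Call:
move_arm:
  linear:
    - [0, 0, 0]
    - [0, 0, 0]
    - [0, 0, 0]
    - [0, 0, 0]
    - [0, 0, 0]
  turn:
    - [0, 1.5, 0]
    - [0, 1.5, 0]
    - [0, 1.5, 0]
    - [0, 0.9, 0]
    - [0, 0, 0]
  claw: [1, 1, 1, 1, 1]

```text
t: 12.45
position: [551.3, -184.9, 141.0]
tool_rot: [-1.571, 0.001, 1.014]
ft_force: [-0.2, -0.4, 5.6]
grip_width: 15.0
```

```bash
python3 s.py
```

```text
12.45 [-0.11  0.42  0.47  1.83 -0.22  0.95  1.46] [ 551.3 -184.9  141. ] [-1.571e+00  1.000e-03  1.014e+00] yaw 58.1 F [-0.2 -0.4  5.6] M [-0.058  0.034  0.102] 14.979139319127569
```

Lifting a few mm slowly first, to check that it comes free.

Call:
move_arm:
  linear:
    - [0, -0.001, 0]
    - [0, -0.001, 0]
    - [0, -0.0015, 0]
    - [0, -0.0015, 0]
  turn:
    - [0, 0, 0]
    - [0, 0, 0]
    - [0, 0, 0]
    - [0, 0, 0]
  claw: [1, 1, 1, 1]

```text
t: 12.85
position: [550.3, -184.2, 144.9]
tool_rot: [-1.568, 0.001, 1.012]
ft_force: [-0.4, 0.5, -3.5]
grip_width: 15.1
```

```bash
python3 s.py
```

```text
12.85 [-0.12  0.41  0.47  1.83 -0.22  0.96  1.46] [ 550.3 -184.2  144.9] [-1.568e+00  1.000e-03  1.012e+00] yaw 57.98 F [-0.4  0.5 -3.5] M [-0.011 -0.03  -0.027] 15.054839013855725
```

It is 4 mm up carrying only the lid's weight (3.5 N), so the lugs are through the slots. I continue straight up.

Call:
move_arm:
  linear:
    - [0, -0.003, 0]
    - [0, -0.004, 0]
    - [0, -0.005, 0]
    - [0, -0.006, 0]
    - [0, -0.006, 0]
  turn:
    - [0, 0, 0]
    - [0, 0, 0]
    - [0, 0, 0]
    - [0, 0, 0]
    - [0, 0, 0]
  claw: [1, 1, 1, 1, 1]

```text
t: 13.35
position: [551.2, -184.7, 170.5]
tool_rot: [-1.571, -0.0, 1.011]
ft_force: [-0.2, 1.0, -3.2]
grip_width: 15.1
```

```bash
python3 s.py
```

```text
13.35 [-0.13  0.38  0.48  1.8  -0.2   1.01  1.44] [ 551.2 -184.7  170.5] [-1.571 -0.     1.011] yaw 57.94 F [-0.2  1.  -3.2] M [-0.004 -0.024 -0.077] 15.11653231480251
```

Call:
move_arm:
  linear:
    - [0, -0.015, 0]
    - [0, -0.025, 0]
    - [0, -0.02, 0]
    - [0.012, 0, 0.008]
    - [0.025, 0, 0.017]
    - [0.025, 0, 0.017]
    - [0.025, 0, 0.017]
    - [0.025, 0, 0.017]
    - [0.025, 0, 0.017]
    - [0.025, 0, 0.017]
    - [0.012, 0, 0.008]
    - [0, 0, 0]
  turn:
    - [0, 0, 0]
    - [0, 0, 0]
    - [0, 0, 0]
    - [0, 0, 0]
    - [0, 0, 0]
    - [0, 0, 0]
    - [0, 0, 0]
    - [0, 0, 0]
    - [0, 0, 0]
    - [0, 0, 0]
    - [0, 0, 0]
    - [0, 0, 0]
  claw: [1, 1, 1, 1, 1, 1, 1, 1, 1, 1, 1, 1]

```text
t: 14.55
position: [542.9, 28.9, 229.3]
tool_rot: [-1.569, -0.0, 1.017]
ft_force: [0.3, 0.5, -3.4]
grip_width: 15.1
```

```bash
python3 s.py
python3 - <<'E'
from h import *
for n in ['wrist','scene','top']:
    p=cams.read_camera(n);save(p,n+'5.png',{'scene':(150,140,370,300),'top':(180,120,400,280)}.get(n),1 if n=='wrist' else 3)
    P=cloud(p);Z=P[...,2];near=(np.abs(P[...,0]-540)<95)&(np.abs(P[...,1]-146)<95)
    m=near&(Z>2.5)&(Z<19)
    nn,lb,st,ce=cv2.connectedComponentsWithStats(m.astype(np.uint8))
    i=1+st[1:,4].argmax();q=P[lb==i];print(n,st[i],cv2.minAreaRect(q[:,:2].astype(np.float32)))
    q=q[q[:,2]>12.5];print(' rim',len(q),cv2.minAreaRect(q[:,:2].astype(np.float32)))
E
```

```text
14.55 [-0.47  0.24  0.4   1.82 -0.11  1.1   0.99] [542.9  28.9 229.3] [-1.569 -0.     1.017] yaw 58.26 F [ 0.3  0.5 -3.4] M [-0.004 -0.002  0.018] 15.133149930984226
wrist [  260     0   238   207 26267] ((536.67041015625, 144.89483642578125), (160.10044860839844, 160.10475158691406), 4.203024864196777)
 rim 2420 ((536.67041015625, 144.89483642578125), (160.10044860839844, 160.10475158691406), 4.203024864196777)
scene [ 272  197   66   62 1920] ((540.3493041992188, 146.1293487548828), (187.72850036621094, 188.682373046875), 0.5357592701911926)
 rim 200 ((537.7021484375, 147.4019775390625), (164.42068481445312, 160.36239624023438), 3.975782632827759)
top [ 230  175   55   57 2036] ((539.5916137695312, 149.7930908203125), (187.54702758789062, 178.86477661132812), 0.5704982876777649)
 rim 172 ((541.2611083984375, 143.8191375732422), (160.7940673828125, 159.7356719970703), 4.097419738769531)
```

View pics/wrist5.png

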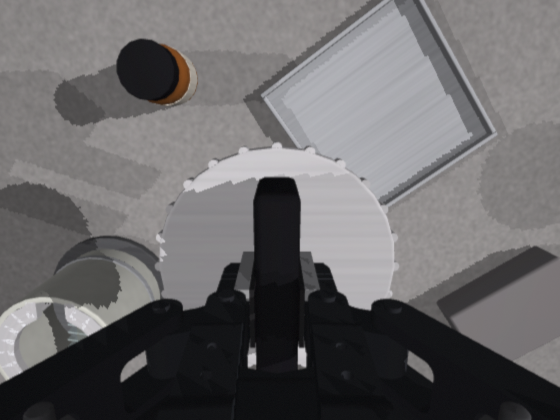

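View pics/scene5.png

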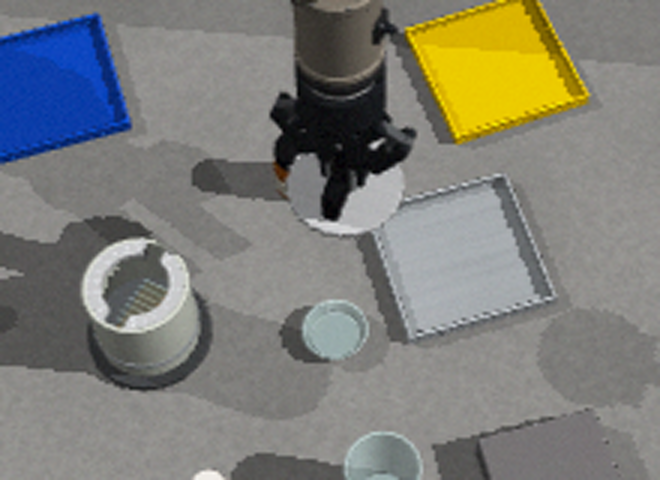

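The lid is out and the canister at scene (137,305) in the crop is open. The tray centre is about (538.5,145.5). I move over it and let the arm settle.

Call:
move_arm:
  linear:
    - [0.014, 0, 0.009]
    - [0.02, 0, 0.014]
    - [0.02, 0, 0.014]
    - [0.02, 0, 0.014]
    - [0.015, 0, 0.01]
    - [0.009, 0, 0.006]
    - [0, 0, 0]
    - [0, 0, 0]
    - [0, 0, 0]
    - [0, 0, 0]
  turn:
    - [0, 0, 0]
    - [0, 0, 0]
    - [0, 0, 0]
    - [0, 0, 0]
    - [0, 0, 0]
    - [0, 0, 0]
    - [0, 0, 0]
    - [0, 0, 0]
    - [0, 0, 0]
    - [0, 0, 0]
  claw: [1, 1, 1, 1, 1, 1, 1, 1, 1, 1]

```text
t: 15.7
position: [538.9, 142.5, 229.9]
tool_rot: [-1.571, 0.0, 1.009]
ft_force: [-0.0, 1.4, -3.6]
grip_width: 15.2
```

```bash
python3 s.py
python3 - <<'E'
from h import *
p=cams.read_camera('wrist');save(p,'w6.png')
E
```

```text
15.7 [-0.62  0.26  0.34  1.79 -0.1   1.11  0.76] [538.9 142.5 229.9] [-1.571  0.     1.009] yaw 57.81 F [-0.   1.4 -3.6] M [ 0.01  -0.008  0.031] 15.237736516843094
```

View pics/w6.png

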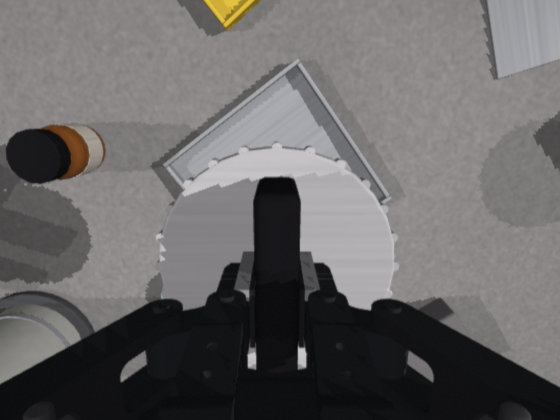

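Call:
move_arm:
  linear:
    - [0.0025, 0.012, 0.0015]
    - [0, 0.02, 0]
    - [0, 0.025, 0]
    - [0, 0.025, 0]
    - [0, 0.025, 0]
    - [0, 0.02, 0]
    - [0, 0.015, 0]
    - [0, 0.012, 0]
    - [0, 0.01, 0]
    - [0, 0.007, 0]
    - [0, 0, 0]
    - [0, 0, 0]
  turn:
    - [0, 0, 0]
    - [0, 0, 0]
    - [0, 0, 0]
    - [0, 0, 0]
    - [0, 0, 0]
    - [0, 0, 0]
    - [0, 0, 0]
    - [0, 0, 0]
    - [0, 0, 0]
    - [0, 0, 0]
    - [0, 0, 0]
    - [0, 0, 0]
  claw: [1, 1, 1, 1, 1, 1, 1, 1, 1, 1, 1, 1]

```text
t: 16.95
position: [539.2, 147.1, 59.2]
tool_rot: [-1.571, -0.001, 1.011]
ft_force: [-0.3, 1.0, -2.9]
grip_width: 15.0
```

```bash
python3 s.py
python3 - <<'E'
from h import *
p=cams.read_camera('scene');save(p,'s7.png',(220,150,380,280),5)
E
```

```text
16.95 [-0.57  0.47  0.29  1.94 -0.19  0.76  0.83] [539.2 147.1  59.2] [-1.571e+00 -1.000e-03  1.011e+00] yaw 57.93 F [-0.3  1.  -2.9] M [ 0.034 -0.053  0.053] 14.955623797671539
```

View pics/s7.png

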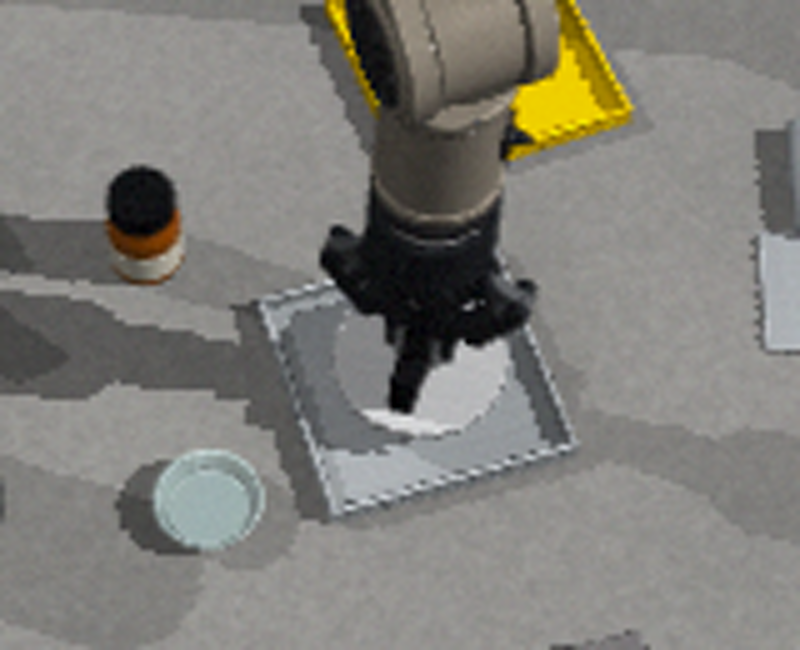

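The lid is centred over the tray, about 8 mm above contact. Lowering gently.

Call:
move_arm:
  linear:
    - [0, 0.002, 0]
    - [0, 0.002, 0]
    - [0, 0.0015, 0]
    - [0, 0.001, 0]
    - [0, 0, 0]
    - [0, 0, 0]
  turn:
    - [0, 0, 0]
    - [0, 0, 0]
    - [0, 0, 0]
    - [0, 0, 0]
    - [0, 0, 0]
    - [0, 0, 0]
  claw: [1, 1, 1, 1, 1, 1]

```text
t: 17.6
position: [538.8, 147.0, 52.3]
tool_rot: [-1.571, -0.0, 1.011]
ft_force: [1.0, -0.5, -4.0]
grip_width: 15.0
```

```bash
python3 s.py
```

```text
17.6 [-0.57  0.48  0.28  1.94 -0.19  0.75  0.84] [538.8 147.   52.3] [-1.571 -0.     1.011] yaw 57.94 F [ 1.  -0.5 -4. ] M [-0.007  0.012 -0.036] 15.049269651029155
```

Call:
move_arm:
  linear:
    - [0, 0.0005, 0]
    - [0, 0.0005, 0]
    - [0, 0, 0]
  turn:
    - [0, 0, 0]
    - [0, 0, 0]
    - [0, 0, 0]
  claw: [1, 1, 1]

```text
t: 17.9
position: [538.7, 147.0, 51.3]
tool_rot: [-1.571, -0.0, 1.011]
ft_force: [-0.1, -0.8, -2.9]
grip_width: 15.2
```

```bash
python3 s.py
```

```text
17.9 [-0.57  0.48  0.28  1.94 -0.19  0.74  0.84] [538.7 147.   51.3] [-1.571 -0.     1.011] yaw 57.95 F [-0.1 -0.8 -2.9] M [-0.002  0.014 -0.036] 15.21206951121062
```

Call:
move_arm:
  linear:
    - [0, 0.0005, 0]
    - [0, 0, 0]
  turn:
    - [0, 0, 0]
    - [0, 0, 0]
  claw: [1, 1]

```text
t: 18.1
position: [538.8, 147.0, 51.1]
tool_rot: [-1.571, -0.0, 1.011]
ft_force: [-0.5, 0.0, -0.4]
grip_width: 15.2
```

```bash
python3 s.py
```

```text
18.1 [-0.57  0.48  0.28  1.94 -0.19  0.74  0.84] [538.8 147.   51.1] [-1.571 -0.     1.011] yaw 57.94 F [-0.5  0.  -0.4] M [-0.085  0.147  0.007] 15.198958638009895
```

Contact: the weight has passed to the tray. Now I release.

Call:
move_arm:
  linear:
    - [0, 0.0003, 0]
    - [0, 0, 0]
    - [0, 0, 0]
    - [0, 0, 0]
    - [0, 0, 0]
    - [0, 0, 0]
    - [0, 0, 0]
    - [0, 0, 0]
    - [0, 0, 0]
    - [0, 0, 0]
  turn:
    - [0, 0, 0]
    - [0, 0, 0]
    - [0, 0, 0]
    - [0, 0, 0]
    - [0, 0, 0]
    - [0, 0, 0]
    - [0, 0, 0]
    - [0, 0, 0]
    - [0, 0, 0]
    - [0, 0, 0]
  claw: [1, 0.5, 0.4, 0.3, 0.2, 0, -0.2, -0.2, -0.2, -0.2]

```text
t: 19.1
position: [538.8, 147.0, 50.5]
tool_rot: [-1.571, -0.0, 1.011]
ft_force: [0.8, 0.5, -0.4]
grip_width: 51.4
```

```bash
python3 s.py
python3 - <<'E'
from h import *
p=cams.read_camera('wrist');save(p,'w8.png')
E
```

```text
19.1 [-0.57  0.48  0.28  1.94 -0.19  0.74  0.84] [538.8 147.   50.5] [-1.571 -0.     1.011] yaw 57.94 F [ 0.8  0.5 -0.4] M [ 0.011  0.037 -0.052] 51.40075126234399
```

View pics/w8.png

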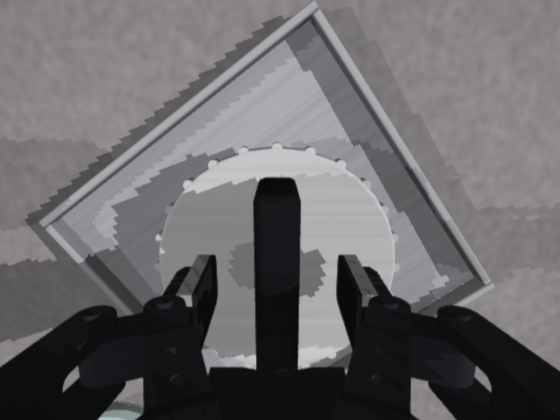

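The jaws are clear of the bar on both sides and the lid sits inside the tray. Retreating straight up.

Call:
move_arm:
  linear:
    - [0, -0.005, 0]
    - [0, -0.015, 0]
    - [0, -0.025, 0]
    - [0, -0.03, 0]
    - [0, -0.03, 0]
    - [0, -0.03, 0]
    - [0, -0.025, -0.02]
    - [0, 0, -0.04]
    - [0, 0, -0.03]
    - [0, 0, 0]
    - [0, 0, 0]
    - [0, 0, 0]
  turn:
    - [0, 0, 0]
    - [0, 0, 0]
    - [0, 0, 0]
    - [0, 0, 0]
    - [0, 0, 0]
    - [0, 0, 0]
    - [0, 0, 0]
    - [0, 0, 0]
    - [0, 0, 0]
    - [0, 0, 0]
    - [0, 0, 0]
    - [0, 0, 0]
  claw: [-0.2, -0.2, -0.2, -0.2, -0.2, -0.2, -0.2, -0.2, -0.2, -0.2, -0.2, -0.2]

```text
t: 20.35
position: [614.2, 100.2, 210.8]
tool_rot: [-1.57, -0.001, 1.012]
ft_force: [-0.5, -0.1, 0.2]
grip_width: 51.2
```

```bash
python3 s.py
python3 - <<'E'
from h import *
for n in ['wrist','scene','top']:
    p=cams.read_camera(n);save(p,n+'9.png',{'scene':(150,140,370,300)}.get(n),3 if n=='scene' else 1)
    P=cloud(p);Z=P[...,2];g=p['color'].max(-1);near=(np.hypot(P[...,0]-538,P[...,1]-146)<70)
    for nm,m in [('disc',near&(Z>22)&(Z<32)),('bar',near&(Z>56)&(Z<72)&(g<80))]:
        if m.sum()<20: continue
        q=P[m];A=np.c_[q[:,:2],np.ones(len(q))];c=np.linalg.lstsq(A,q[:,2],rcond=None)[0]
        print(n,nm,len(q),'z',np.median(q[:,2]).round(1),'tilt',c[:2].round(3),cv2.minEnclosingCircle(q[:,:2].astype(np.float32)))
E
```

```text
20.35 [-0.5   0.4   0.36  1.66 -0.15  1.11  0.91] [614.2 100.2 210.8] [-1.570e+00 -1.000e-03  1.012e+00] yaw 58.01 F [-0.5 -0.1  0.2] M [ 0.019  0.053 -0.002] 51.20733085418018
wrist disc 11676 z 27.7 tilt [-0.001  0.   ] ((538.2122802734375, 146.4879608154297), 55.66609573364258)
wrist bar 2577 z 63.5 tilt [0.    0.003] ((538.56201171875, 146.4062042236328), 41.530555725097656)
scene disc 497 z 28.1 tilt [-0.004  0.003] ((539.529052734375, 148.8999786376953), 56.45970916748047)
scene bar 70 z 63.9 tilt [0.03  0.101] ((553.2075805664062, 136.84213256835938), 24.872024536132812)
top disc 166 z 28.8 tilt [ 0.007 -0.017] ((542.8358154296875, 168.4830322265625), 48.49662780761719)
```

View pics/wrist9.png

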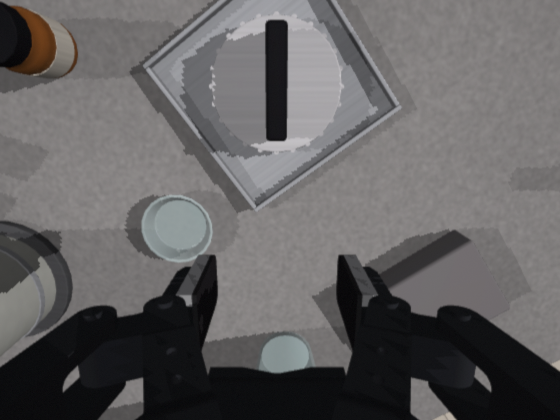

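View pics/top9.png

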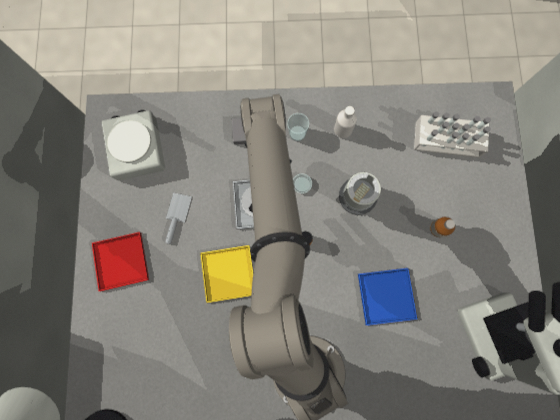

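The lid stands flat in the steel tray at wrist (275,82). Its disc is at z≈27.7 (28 expected) with tilt ≈0, and the bystanders are where they were. Handing in.

```bash
python3 -c "
from h import *
print(env.close_job())"
```

```text
the job is handed in; nothing more can be done
None
```

The canister is open and its lid stands handle up, flat on the floor of the bare steel tray, released. I handed the job in at about 20.5 s of the 58 s allowed.

- **Opening:** I gripped the handle and turned it anticlockwise about 76° until I felt the stop. The moment went from about 0.27 to 2.27 N m in the last few degrees. I then backed off 5° and lifted straight out. Once free, the lid hung on the wrist at about 3.5 N with nothing catching.
- **Placing:** I lowered the lid until its weight passed to the tray, opened the jaws and withdrew.
- **Last checks on the lid:** The wrist camera puts the lid's disc at 27.7 mm (28 expected) and the bar's top at 63.5 mm (64 expected), with tilt near zero. The lid is within about 2 mm of the tray's centre.
- **Other things on the bench:** The bystanders that show in the last top and wrist pictures stand where they did at the start. This was by eye, not measured. The arm hid the jar in the top view, but the wrist view shows it upright.
- **Disagreements:** The cameras differed by 2–5 mm on the tray's centre, so I used their average. In the final scene and top views the arm partly hid the lid. The top-view disc fit (27–28 mm) and the scene-view bar fit are therefore off, and I did not rely on them.

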